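# Hold the lint bin open, then let it close

## Robot

A 6-joint arm with a two-finger parallel gripper is mounted at the origin on the work surface. World frame = base frame: x ahead of the robot, y to its left, z up, the work surface at z = 0. Lengths are in mm, angles in rad, forces in N, time in s.
With the tool pointing down it reaches from about 275 to 1000 mm from the base axis. Payload 8.4 kg.
Tool frame: the origin (TCP) lies between the finger pads; the fingertips stand 8 mm ahead of it and the grasp point (between the pads) lies 11 mm behind it (tcp_to_tips is the distance from the TCP to the fingertips, in mm); z points along the fingers, y is the line along which they close (so a half turn about z gives the same grasp; the last joint's range is limited). The gripper opens to 85 mm and grips with 20 to 120 N. Pads are 22 mm wide; open, the fingers measure 114 mm over their backs; the gripper's body (76 mm by 85 mm) begins 54 mm behind the grasp point. The pads swing forward as they close: fully open they stand 13 mm farther back than shut.
Start: joints at [-1.233, 0.353, 1.633, -0, 1.155, -0.002], TCP at [208.31, -589.266, 212.181] pointing down, gripper open.
Joint ranges: [-2.63, 2.63], [-0.92, 2.1], [0.06, 2.66], [-1.3, 4.44], [0, 2.69], [-3.02, 3.02]. Speed limits (rad/s): [2.22, 2.22, 2.79, 3.14, 3.14, 3.14].

## Interface

Orientations are given as [roll, pitch, yaw] about the fixed x, y, z axes, in that order (R = Rz(yaw) Ry(pitch) Rx(roll)).
In Python, from rig import * gives the robot as it stands.
- The arm moves only by the tool step_arm, never from a script. Its argument "motion" is a list of rows, each an object with "claw": the finger opening in mm, from 0 to 85.4; "delta_pos": the shift along the tool's x, y, z in mm, a list of three; "turn": the turn about the tool's z in rad. In form: [{"claw": claw, "delta_pos": [dx, dy, dz], "turn": turn}, ...]. A call has 1 to 8 rows; each row shifts and turns the commanded pose from where the row before left it, along the tool's axes as they then stand; what a row does not reach is not made up. A row lasts 1/12 s, in which the tool goes at most 41.7 mm and 7.16 degrees, less where a joint would pass 70% of its speed; a pose out of reach is approached as far as the arm can. A call is refused whole if a number of a shift passes 41.7 or a number of a turn 0.125, either way. A call with a gripper value outside its range is refused whole. The fingers move at their own pace and stop on an object; "force" is the grip in N (left out, the last holds). Time passes only in rows, so rows that do not move let the fingers close. It gives the time, the measured TCP pose, the force, the opening and the grip force at its end, in the units of the state.
- sense(): the state, without advancing time (a new reading comes with each control period).
- grab_frame(name): name is "scene" or "top" or "wrist"; returns a dict with "img" (420x560x3 uint8, red, green, blue), "vertical_fov" (degrees; the focal length in pixels is half the picture's height over the tangent of half this angle, whatever the lens; pixels are square), "cx", "cy" (the principal point, pixels), "D" ([k1, k2, p1, p2, k3] as OpenCV has them; the pictures are not rectified), "R" (3x3) and "t" (3): a world point X has camera coordinates R X + t. Camera axes: x right, y down, z forward; pixel columns grow to the right and rows downward; lengths in mm; the calibration is good to about 2 mm. A picture is of the moment at which its call begins. There is no depth.
- sign_off(): hands the job in; it is judged then, once.
The state is a dict: "clock": time; "qpos": joint angles; "qvel": joint speeds; "joint_efforts": joint torques, N m; "eef_pos": TCP position; "tcp_rot": TCP orientation; "contact_force": force on the tool from outside, world axes, zero at the start; "wrist_torque": the same for the moment, N m; "opening": opening from 0.0 (shut) to 1.0 (fully open); "grasp_force": force on a finger pad.
Only numpy, scipy, OpenCV 4.12 (cv2) and the standard library are available. Lean on these libraries where they do the work, as an engineer would, in place of code of your own. Each camera call takes 0.05 s, during which the arm holds its last target. There are 200 camera calls.

## Task

I have a handful of dryer lint to throw away: press the lever of the grey countertop bin fully down and keep it down for three seconds, so that its lid stays wide open for me, then let go of the lever so that the lid closes again. Work the lid only by its lever. Leave the green bin shut and do not knock or shift the brown glass jar.

Things in the scene. Friction and masses are not known exactly. Their poses are not given: they have to be found in the camera images.
- grey_lever: grey bin's lever: black paddle 50x64x10 mm (x,y,z) on a steel yoke. Origin: centre of paddle's top, 130 mm above the counter when up. x points level from paddle to bin, z up. Pressed, it swings about an axis 160 mm along +x: the paddle sinks 44 mm to a stop, tilts 16 deg, shifts 5 mm to the bin. Needs 6 N to start, 8 N at the stop (more if fast); springs up when released. Bin wall 80 mm along +x.
- grey_lid: lid of the grey bin (bin 160x170 mm in plan, lid top 167 mm above the counter, fixed; its centre 160 mm along the lever's +x). Origin: middle of the lid's lower front edge, 150 mm up when shut; z up when shut. Hinged 170 mm along its x; tilts 1.15 rad (66 deg) with the lever fully down, in proportion to it; open, it reaches 0.32 m up. Falls shut by itself within 1 s of release.
- green_lid: lid of the green bin, the same make and size in sage green, on the other side of the jar, with a like lever (paddle centre 74 mm along -x of this lid's origin, 130 mm up). Origin: middle of the lid's lower front edge. It must stay shut (z upright).
- amber_jar: brown glass jar with a dark steel lid, loose, 68 mm in diameter and 125 mm tall, standing between the two bins. Origin: centre of its underside; z up along its axis.
Not all that is in view belongs to the job. What is shaped like the amber_jar but red is not meant.

How it is judged (in metres and radians):
On the way:
1. the robot's press on the lever holds the grey bin's lid wide open for at least 2.5 s (angle between grey_lid's own z axis and vertical above 0.8 rad and contact force between any of the fingers, the arm and grey_lever above 0.3 N), for 2.5 s.
At the end, for the whole second after the job is handed in: The grey lid was held tilted beyond 0.8 rad (of 1.15) by pressing its lever for 2.5 s unbroken; now the lever is released, the grey lid is shut (under 0.06 rad) and at rest, the green lid is shut (under 0.06 rad), and the brown jar is upright (within 10 degrees) within 20 mm of its start (angle between each of grey_lid, green_lid's own z axis and vertical below 0.06 rad and angular speed of grey_lid below 0.1 rad/s and angle between amber_jar's own z axis and vertical below 0.17 rad and distance of amber_jar from where it was at the start of the episode below 0.02 m); the robot touches nothing.
It fails at once if the green bin's lid is opened (beyond 0.15 rad) (angle between green_lid's own z axis and vertical above 0.15 rad).
It fails at once if the brown jar is tipped beyond 20 degrees or shifted more than 30 mm (angle between amber_jar's own z axis and vertical above 0.35 rad or distance of amber_jar from where it was at the start of the episode above 0.03 m).
It also fails if it takes over 35 s, if anything falls off the work surface, if the arm or the gripper's body presses on something with over 40 N, if the wrist force passes 120 N, or if a joint passes its speed limit or range.

## Working session

There is one attempt and no reset: what is moved stays moved. The work goes in short steps, Python scripts to look and compute and a tool call to move; the robot and the scene stay as the last step left them, time stands still between calls to the robot, and variables do not carry over. Pictures are saved under pics/ and viewed, at most 10 in all, crops included, and the job is handed in when it is done.

Besides the shell and the picture viewer there is one more tool, called after ">>>" by a JSON object that holds its "fn" and its "kwargs", one argument or row to a line. step_arm: Moves the arm, as the interface text tells. Its arguments: {"type":"object","properties":{"motion":{"type":"array","items":{"type":"object","properties":{"claw":{"type":"number"},"delta_pos":{"type":"array","items":{"type":"number"}},"turn":{"type":"number"}}}},"force":{"type":"number"}},"required":["motion"]}

```bash
mkdir -p pics; cat > h.py <<'E'
import numpy as np, cv2, pickle
from rig import *
def grab(n,f=None):
    d=grab_frame(n)
    if f: cv2.imwrite('pics/'+f,cv2.cvtColor(d['img'],cv2.COLOR_RGB2BGR)); pickle.dump(d,open('pics/'+f+'.pkl','wb'))
    return d
def K(d):
    f=d['img'].shape[0]/2/np.tan(np.radians(d['vertical_fov'])/2)
    return np.array([[f,0,d['cx']],[0,f,d['cy']],[0,0,1.]])
def onplane(d,px,z):
    u=cv2.undistortPoints(np.array(px,float).reshape(-1,1,2),K(d),np.array(d['D'],float)).reshape(-1,2)
    R=np.array(d['R']);t=np.array(d['t']);c=-R.T@t
    r=np.c_[u,np.ones(len(u))]@R
    return c+r*((z-c[2])/r[:,2])[:,None]
def proj(d,X):
    return cv2.projectPoints(np.array(X,float).reshape(-1,1,3),cv2.Rodrigues(np.array(d['R'],float))[0],np.array(d['t'],float),K(d),np.array(d['D'],float))[0].reshape(-1,2)
E
python3 - <<'E'
from h import *
for n in ['top','scene']:
    d=grab(n,n+'0.png'); print(n,-np.array(d['R']).T@np.array(d['t']))
print(sense())
E
```

```text
top [528.13594336 -23.56903508 850.88984655]
scene [1225.5411608   -80.01058524  585.57618252]
{'clock': 0.1, 'qpos': array([-1.23341144e+00,  3.53567840e-01,  1.63405248e+00, -1.06407429e-05,
        1.15520731e+00, -2.39361722e-03]), 'qvel': array([ 5.30012568e-04, -5.74606606e-04, -2.18860180e-03, -7.47525114e-05,
        1.18808142e-03, -9.35957177e-04]), 'joint_efforts': array([-2.30552923e-04, -6.06358409e+01, -3.42817748e+01, -6.54103656e-05,
        3.84049286e-03,  2.45672317e-05]), 'eef_pos': array([ 208.15089429, -588.84444248,  211.54679096]), 'tcp_rot': array([-3.14035766e+00,  6.77359804e-06,  3.39782809e-01]), 'contact_force': array([ 0.66610085,  0.28155381, -0.07105002]), 'wrist_torque': array([ 0.04877835,  0.04719847, -0.02156401]), 'grasp_force': 0.0, 'opening': 0.9993490234722472}
```

View pics/top0.png

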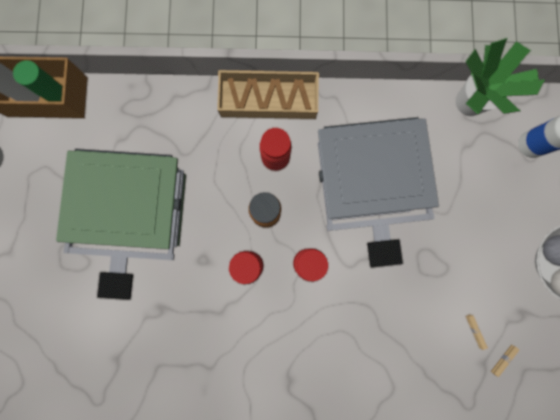

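View pics/scene0.png

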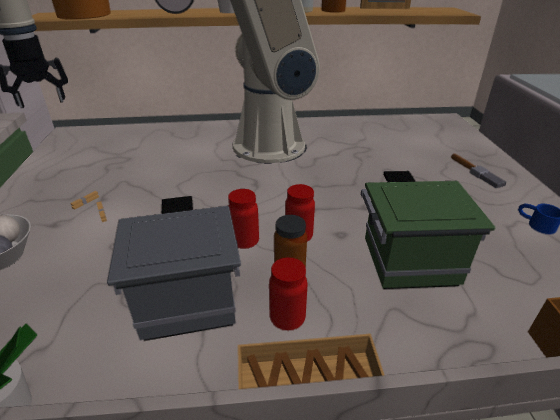

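Top view: the grey bin's paddle is at (385,253), and the like lever of the green bin is at (115,286), which is not meant because its lid is sage green. The brown jar with the dark lid is at (265,210). The red jars at (276,148), (246,267) and (311,265) are decoys. I'll measure the paddle and confirm it in a crop.

```bash
python3 - <<'E'
from h import *
d=pickle.load(open('pics/top0.png.pkl','rb')); im=d['img']
m=(im.max(2)<45).astype(np.uint8)
n,l,s,c=cv2.connectedComponentsWithStats(m)
for i in range(1,n):
    if s[i,4]>300 and 230<c[i][1]<300:
        cn=cv2.findContours((l==i).astype(np.uint8),0,2)[0][0]
        P=onplane(d,cn.reshape(-1,2),130)[:,:2]
        r=cv2.minAreaRect(P.astype(np.float32)); print(s[i],c[i],r,cv2.boxPoints(r).round(1).tolist())
h=cv2.cvtColor(im,cv2.COLOR_RGB2HSV)
# grey lid corners by eye on z~160, red jar tops, brown jar top
print(onplane(d,[[319,127],[427,119],[438,208],[327,219]],160).round())
print('front',onplane(d,[[327,219],[438,208]],155).round())
print('jars',onplane(d,[[311,265],[246,267],[276,140],[265,207]],125).round())
R=d['img'][200:290,330:450]
cv2.imwrite('pics/crop.png',cv2.cvtColor(cv2.resize(im[100:290,290:460],None,fx=3,fy=3,interpolation=cv2.INTER_CUBIC),cv2.COLOR_RGB2BGR))
s=pickle.load(open('pics/scene0.png.pkl','rb'))
hh=s['img'];mm=(hh.max(2)<40).astype(np.uint8)[190:220,150:205]
cn=max(cv2.findContours(mm,0,2)[0],key=cv2.contourArea).reshape(-1,2)+[150,190]
print('scene',onplane(s,cn,130).min(0),onplane(s,cn,130).max(0))
E
```

```text
[368 241  34  25 701] [384.45506419 252.86590585] ((526.6027221679688, -227.75254821777344), (43.12309646606445, 57.981468200683594), 7.095240116119385) [[501.6000061035156, -201.60000610351562], [508.79998779296875, -259.20001220703125], [551.5999755859375, -253.89999389648438], [544.4000244140625, -196.3000030517578]]
[ 99 273  33  26 745] [114.95838926 285.29261745] ((458.483154296875, 274.4563903808594), (58.2014045715332, 43.57863998413086), 87.43357849121094) [[435.3999938964844, 246.39999389648438], [478.8999938964844, 244.39999389648438], [481.6000061035156, 302.6000061035156], [438.0, 304.5]]
[[ 758. -100.  160.]
 [ 778. -303.  160.]
 [ 610. -319.  160.]
 [ 586. -115.  160.]]
front [[ 586. -116.  155.]
 [ 610. -321.  155.]]
jars [[501. -90. 125.]
 [496.  33. 125.]
 [742. -20. 125.]
 [610.  -1. 125.]]
scene [ 503.84075582 -261.57001241  130.        ] [ 563.16944443 -195.38736151  130.        ]
```

View pics/crop.png

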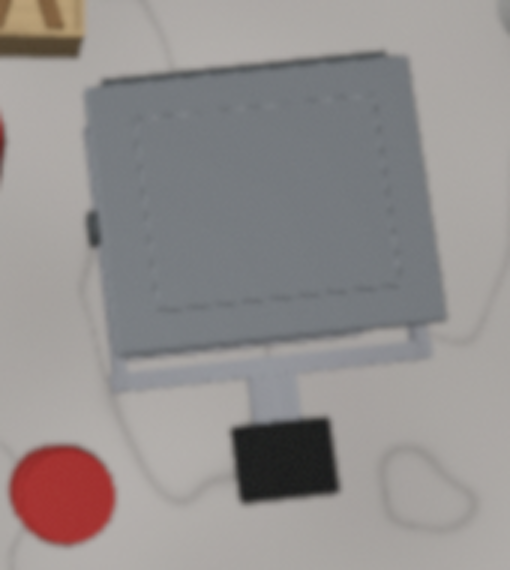

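The crop confirms it: a black paddle on the grey bin's yoke, with size, yaw 0.12 and lid centre all consistent. The centre is about (527,-228). Now I'll close the fingers and move above it.

>>> {"fn": "step_arm", "kwargs": {
  "motion": [
    {"claw": 0, "delta_pos": [26, -14.75, 0], "turn": 0},
    {"claw": 0, "delta_pos": [26, -14.75, 0], "turn": 0},
    {"claw": 0, "delta_pos": [26, -14.75, 0], "turn": 0},
    {"claw": 0, "delta_pos": [26, -14.75, 0], "turn": 0},
    {"claw": 0, "delta_pos": [26, -14.75, 0], "turn": 0},
    {"claw": 0, "delta_pos": [26, -14.75, 0], "turn": 0},
    {"claw": 0, "delta_pos": [26, -14.75, 0], "turn": 0},
    {"claw": 0, "delta_pos": [26, -14.75, 0], "turn": 0}
  ]
}}

```text
clock: 0.77
eef_pos: [365.7, -407.3, 212.0]
tcp_rot: [-3.141, 0.0, 0.34]
contact_force: [0.3, -0.4, 0.5]
opening: -0.001
grasp_force: 0.0
```

>>> {"fn": "step_arm", "kwargs": {
  "motion": [
    {"claw": 0, "delta_pos": [26, -14.75, 0], "turn": 0},
    {"claw": 0, "delta_pos": [26, -14.75, 0], "turn": 0},
    {"claw": 0, "delta_pos": [26, -14.75, 0], "turn": 0},
    {"claw": 0, "delta_pos": [26, -14.75, 0], "turn": 0},
    {"claw": 0, "delta_pos": [26, -14.75, 0], "turn": 0},
    {"claw": 0, "delta_pos": [26, -14.75, 0], "turn": 0},
    {"claw": 0, "delta_pos": [26, -14.75, 0], "turn": 0},
    {"claw": 0, "delta_pos": [26, -14.75, 0], "turn": 0}
  ]
}}

```text
clock: 1.43
eef_pos: [522.5, -226.7, 211.9]
tcp_rot: [-3.141, 0.0, 0.34]
contact_force: [0.7, -1.1, 0.2]
opening: -0.003
grasp_force: 0.0
```

>>> {"fn": "step_arm", "kwargs": {
  "motion": [
    {"claw": 0, "delta_pos": [0, 0, 10], "turn": 0},
    {"claw": 0, "delta_pos": [0, 0, 10], "turn": 0},
    {"claw": 0, "delta_pos": [0, 0, 10], "turn": 0},
    {"claw": 0, "delta_pos": [0, 0, 10], "turn": 0},
    {"claw": 0, "delta_pos": [0, 0, 0], "turn": 0}
  ]
}}

```text
clock: 1.85
eef_pos: [519.6, -228.3, 169.4]
tcp_rot: [-3.139, 0.003, 0.339]
contact_force: [-0.9, 0.0, -1.1]
opening: -0.001
grasp_force: 0.0
```

```bash
python3 - <<'E'
from h import *
a=grab('top','t1.png')['img'][160:300,300:470]; b=grab('scene','s1.png')['img'][80:240,90:260]
f=lambda i:cv2.resize(i,(400,int(400*i.shape[0]/i.shape[1])))
a,b=f(a),f(b); h=min(len(a),len(b))
cv2.imwrite('pics/c1.png',cv2.cvtColor(np.hstack([a[:h],b[-h:]]),cv2.COLOR_RGB2BGR)); print(sense()['eef_pos'],sense()['contact_force'])
E
```

```text
[ 520.93503723 -228.687722    171.490567  ] [0.72671937 0.40387301 0.09500713]
```

View pics/c1.png

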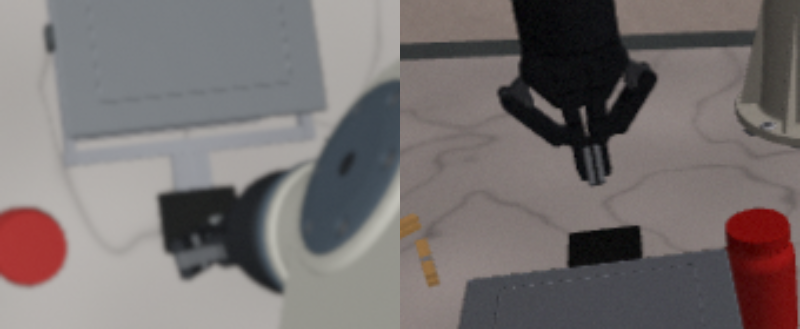

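Left panel: the fingers are over the paddle. Right panel: they stand directly above it in line, and no red jar is near. Pressing now.

>>> {"fn": "step_arm", "kwargs": {
  "motion": [
    {"claw": 0, "delta_pos": [0, 0, 8], "turn": 0},
    {"claw": 0, "delta_pos": [0, 0, 8], "turn": 0},
    {"claw": 0, "delta_pos": [0, 0, 8], "turn": 0},
    {"claw": 0, "delta_pos": [0, 0, 5], "turn": 0},
    {"claw": 0, "delta_pos": [0, 0, 4], "turn": 0},
    {"claw": 0, "delta_pos": [0, 0, 4], "turn": 0},
    {"claw": 0, "delta_pos": [0, 0, 4], "turn": 0},
    {"claw": 0, "delta_pos": [0, 0, 0], "turn": 0}
  ]
}}

```text
clock: 2.62
eef_pos: [521.5, -227.9, 130.4]
tcp_rot: [-3.141, 0.001, 0.34]
contact_force: [-0.3, 1.6, -0.6]
opening: -0.002
grasp_force: 0.0
```

>>> {"fn": "step_arm", "kwargs": {
  "motion": [
    {"claw": 0, "delta_pos": [0.7, 0.2, 4], "turn": 0},
    {"claw": 0, "delta_pos": [0.7, 0.2, 4], "turn": 0},
    {"claw": 0, "delta_pos": [0.7, 0.2, 4], "turn": 0},
    {"claw": 0, "delta_pos": [0.7, 0.2, 4], "turn": 0},
    {"claw": 0, "delta_pos": [0.7, 0.2, 4], "turn": 0},
    {"claw": 0, "delta_pos": [0.7, 0.2, 4], "turn": 0},
    {"claw": 0, "delta_pos": [0, 0, 0], "turn": 0},
    {"claw": 0, "delta_pos": [0, 0, 0], "turn": 0}
  ]
}}

```text
clock: 3.28
eef_pos: [525.6, -227.9, 107.0]
tcp_rot: [-3.141, 0.001, 0.34]
contact_force: [-4.6, -0.8, 5.8]
opening: -0.0
grasp_force: 2.7
```

```bash
python3 - <<'E'
from h import *
a=grab('top','t2.png')['img'][160:300,300:470]; b=grab('scene','s2.png')['img'][80:270,90:260]
f=lambda i:cv2.resize(i,(400,int(400*i.shape[0]/i.shape[1])))
a,b=f(a),f(b); h=max(len(a),len(b)); a=np.vstack([a,np.zeros((h-len(a),400,3),np.uint8)])
cv2.imwrite('pics/c2.png',cv2.cvtColor(np.hstack([a,b]),cv2.COLOR_RGB2BGR)); print(sense()['eef_pos'],sense()['contact_force'])
E
```

```text
[ 525.60440185 -227.87634774  107.27250254] [-4.39795806  0.19909368  5.53031418]
```

View pics/c2.png

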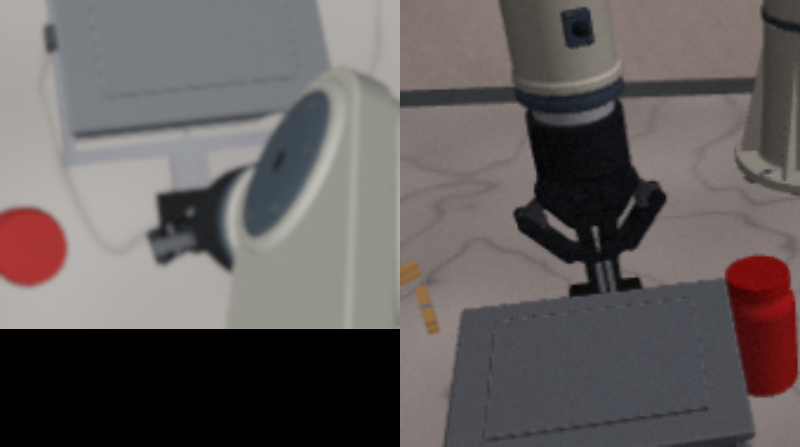

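```bash
python3 - <<'E'
from h import *
for n,z in (('2',99),):
  out=[]
  for c,(x0,x1,y0,y1) in (('t',(330,430,190,290)),('s',(140,240,150,250))):
    d=pickle.load(open(f'pics/{c}{n}.png.pkl','rb'));im=cv2.resize(d['img'][y0:y1,x0:x1],None,fx=4,fy=4,interpolation=cv2.INTER_CUBIC)
    im=cv2.convertScaleAbs(im,alpha=1.8,beta=15)
    def pt(X,col):
        p=proj(d,X)[0]; cv2.circle(im,tuple(int(v) for v in ((p-[x0,y0])*4+2)),3,col,-1)
    pt([525.6,-227.9,99],(255,0,0)); pt([525.6,-227.9,107],(255,255,0)); pt([525.6,-227.9,130],(0,255,255))
    ex=np.array([.992,.124,0]);ey=np.array([-.124,.992,0])
    for i in(-1,1):
      for j in(-1,1): pt(np.array([527,-228,130])+ex*25*i+ey*32*j,(0,255,0))
    out.append(im)
  cv2.imwrite('pics/c3.png',cv2.cvtColor(np.hstack(out),cv2.COLOR_RGB2BGR))
E
```

```text
(no output)
```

View pics/c3.png

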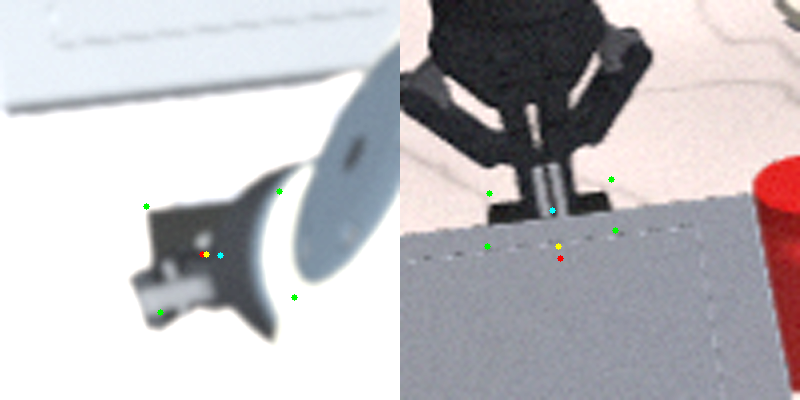

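>>> {"fn": "step_arm", "kwargs": {
  "motion": [
    {"claw": 0, "delta_pos": [0, 0, 3], "turn": 0},
    {"claw": 0, "delta_pos": [0, 0, 3], "turn": 0},
    {"claw": 0, "delta_pos": [0, 0, 3], "turn": 0},
    {"claw": 0, "delta_pos": [0, 0, 0], "turn": 0},
    {"claw": 0, "delta_pos": [0, 0, 0], "turn": 0}
  ]
}}

```text
clock: 3.8
eef_pos: [526.0, -227.9, 98.4]
tcp_rot: [-3.141, 0.0, 0.34]
contact_force: [-2.5, 0.1, 5.1]
opening: -0.002
grasp_force: 3.0
```

```bash
python3 - <<'E'
from h import *
b=grab('scene','s3.png')['img'][60:300,80:300]; c=grab('wrist','w3.png')['img'][:,:]
b=cv2.resize(b,(400,436)); c=cv2.resize(c,(400,300)); c=np.vstack([c,np.zeros((136,400,3),np.uint8)])
cv2.imwrite('pics/c4.png',cv2.convertScaleAbs(cv2.cvtColor(np.hstack([b,c]),cv2.COLOR_RGB2BGR),alpha=1.4)); print(sense()['eef_pos'],sense()['contact_force'])
d=pickle.load(open('pics/s3.png.pkl','rb'))
ex=np.array([.992,.124,0]);ey=np.array([-.124,.992,0]);P=np.array([527,-228,0])
for a in (0,.1,.2,.4,.8,1.15):
    C=P+ex*(75+170*(1-np.cos(a))-15*-np.sin(a))+[0,0,150+170*np.sin(a)+15*np.cos(a)]
    print(a,proj(d,[C-ey*85,C+ey*85]).round().tolist())
E
```

```text
[ 525.95829825 -227.86201078   98.47958696] [-3.33247095 -0.11541632  5.19099244]
0 [[128.0, 214.0], [220.0, 203.0]]
0.1 [[126.0, 207.0], [219.0, 196.0]]
0.2 [[124.0, 201.0], [219.0, 190.0]]
0.4 [[119.0, 190.0], [218.0, 179.0]]
0.8 [[108.0, 176.0], [217.0, 164.0]]
1.15 [[98.0, 176.0], [219.0, 163.0]]
```

View pics/c4.png

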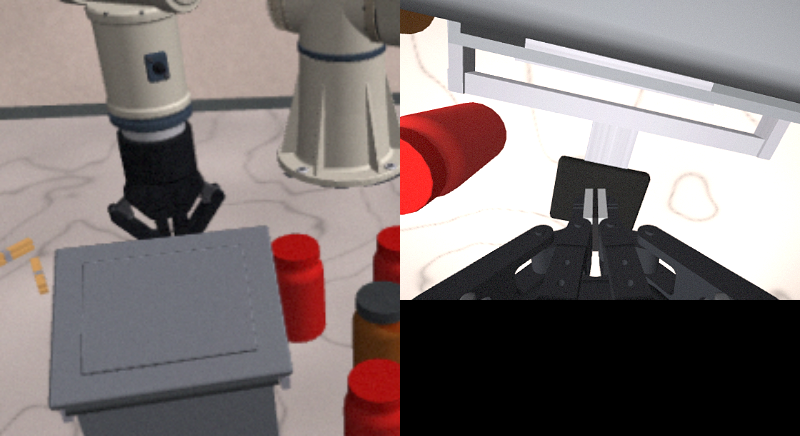

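The wrist view shows both fingertips centred on the black paddle. In the scene view the lid is about a third open. The contact came lower than planned, so I'll keep pressing.

>>> {"fn": "step_arm", "kwargs": {
  "motion": [
    {"claw": 0, "delta_pos": [0.3, 0.1, 3], "turn": 0},
    {"claw": 0, "delta_pos": [0.3, 0.1, 3], "turn": 0},
    {"claw": 0, "delta_pos": [0.3, 0.1, 3], "turn": 0},
    {"claw": 0, "delta_pos": [0.3, 0.1, 3], "turn": 0},
    {"claw": 0, "delta_pos": [0.3, 0.1, 3], "turn": 0},
    {"claw": 0, "delta_pos": [0.3, 0.1, 3], "turn": 0},
    {"claw": 0, "delta_pos": [0, 0, 3], "turn": 0},
    {"claw": 0, "delta_pos": [0, 0, 0], "turn": 0}
  ]
}}

```text
clock: 4.57
eef_pos: [528.4, -227.7, 77.3]
tcp_rot: [3.142, -0.001, 0.34]
contact_force: [-2.2, 1.4, 7.0]
opening: -0.0
grasp_force: 3.4
```

>>> {"fn": "step_arm", "kwargs": {
  "motion": [
    {"claw": 0, "delta_pos": [0, 0, 2], "turn": 0},
    {"claw": 0, "delta_pos": [0, 0, 2], "turn": 0},
    {"claw": 0, "delta_pos": [0, 0, 2], "turn": 0},
    {"claw": 0, "delta_pos": [0, 0, 0], "turn": 0}
  ]
}}

```text
clock: 4.9
eef_pos: [529.4, -227.6, 71.8]
tcp_rot: [3.141, -0.002, 0.339]
contact_force: [1.2, 2.7, 6.8]
opening: 0.0
grasp_force: 3.4
```

Creep down in small steps until the force jumps at the stop.

>>> {"fn": "step_arm", "kwargs": {
  "motion": [
    {"claw": 0, "delta_pos": [0, 0, 1], "turn": 0},
    {"claw": 0, "delta_pos": [0, 0, 1], "turn": 0},
    {"claw": 0, "delta_pos": [0, 0, 0], "turn": 0}
  ]
}}

```text
clock: 5.15
eef_pos: [529.8, -227.7, 70.1]
tcp_rot: [3.14, -0.003, 0.339]
contact_force: [1.3, 3.4, 7.4]
opening: 0.002
grasp_force: 3.4
```

```bash
python3 - <<'E'
from h import *
b=grab('scene','s4.png')['img'][60:300,80:300]; c=grab('wrist','w4.png')['img'][:,:]
b=cv2.resize(b,(400,436)); c=cv2.resize(c,(400,300)); c=np.vstack([c,np.zeros((136,400,3),np.uint8)])
cv2.imwrite('pics/c5.png',cv2.convertScaleAbs(cv2.cvtColor(np.hstack([b,c]),cv2.COLOR_RGB2BGR),alpha=1.4)); print(sense()['eef_pos'],sense()['contact_force'])
E
```

```text
[ 529.7886298  -227.66618812   70.19672371] [1.43911718 3.99969668 8.24319098]
```

View pics/c5.png

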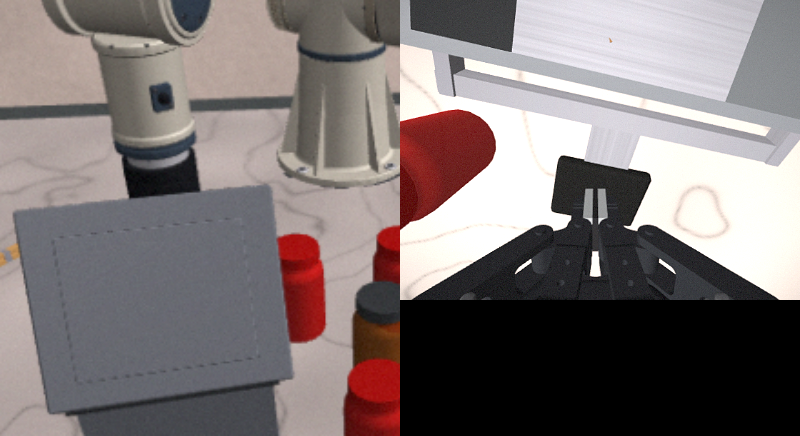

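The lid is wide open: its corner at pixel (88,177) matches a tilt of about 1.1 rad. I'll seat it at the stop and hold.

>>> {"fn": "step_arm", "kwargs": {
  "motion": [
    {"claw": 0, "delta_pos": [0, 0, 1], "turn": 0},
    {"claw": 0, "delta_pos": [0, 0, 1], "turn": 0},
    {"claw": 0, "delta_pos": [0, 0, 0], "turn": 0},
    {"claw": 0, "delta_pos": [0, 0, 0], "turn": 0}
  ]
}}

```text
clock: 5.58
eef_pos: [530.0, -227.8, 68.3]
tcp_rot: [3.14, -0.003, 0.339]
contact_force: [1.2, 3.1, 7.5]
opening: 0.001
grasp_force: 3.5
```

>>> {"fn": "step_arm", "kwargs": {
  "motion": [
    {"claw": 0, "delta_pos": [0, 0, 1], "turn": 0},
    {"claw": 0, "delta_pos": [0, 0, 1], "turn": 0},
    {"claw": 0, "delta_pos": [0, 0, 0], "turn": 0},
    {"claw": 0, "delta_pos": [0, 0, 0], "turn": 0}
  ]
}}

```text
clock: 5.92
eef_pos: [530.2, -227.8, 67.3]
tcp_rot: [3.14, -0.004, 0.339]
contact_force: [-0.6, 4.8, 18.7]
opening: 0.001
grasp_force: 8.8
```

The force jumped to 19 N, so the lever is at its stop. Holding for over 3 s.

>>> {"fn": "step_arm", "kwargs": {
  "motion": [
    {"claw": 0, "delta_pos": [0, 0, 0], "turn": 0},
    {"claw": 0, "delta_pos": [0, 0, 0], "turn": 0},
    {"claw": 0, "delta_pos": [0, 0, 0], "turn": 0},
    {"claw": 0, "delta_pos": [0, 0, 0], "turn": 0},
    {"claw": 0, "delta_pos": [0, 0, 0], "turn": 0},
    {"claw": 0, "delta_pos": [0, 0, 0], "turn": 0},
    {"claw": 0, "delta_pos": [0, 0, 0], "turn": 0},
    {"claw": 0, "delta_pos": [0, 0, 0], "turn": 0}
  ]
}}

```text
clock: 6.58
eef_pos: [530.3, -227.8, 67.3]
tcp_rot: [3.14, -0.004, 0.339]
contact_force: [-0.6, 5.2, 19.1]
opening: 0.003
grasp_force: 8.7
```

>>> {"fn": "step_arm", "kwargs": {
  "motion": [
    {"claw": 0, "delta_pos": [0, 0, 0], "turn": 0},
    {"claw": 0, "delta_pos": [0, 0, 0], "turn": 0},
    {"claw": 0, "delta_pos": [0, 0, 0], "turn": 0},
    {"claw": 0, "delta_pos": [0, 0, 0], "turn": 0},
    {"claw": 0, "delta_pos": [0, 0, 0], "turn": 0},
    {"claw": 0, "delta_pos": [0, 0, 0], "turn": 0},
    {"claw": 0, "delta_pos": [0, 0, 0], "turn": 0},
    {"claw": 0, "delta_pos": [0, 0, 0], "turn": 0}
  ]
}}

```text
clock: 7.25
eef_pos: [530.3, -227.8, 67.3]
tcp_rot: [3.14, -0.004, 0.339]
contact_force: [-1.9, 4.3, 17.8]
opening: 0.001
grasp_force: 8.7
```

>>> {"fn": "step_arm", "kwargs": {
  "motion": [
    {"claw": 0, "delta_pos": [0, 0, 0], "turn": 0},
    {"claw": 0, "delta_pos": [0, 0, 0], "turn": 0},
    {"claw": 0, "delta_pos": [0, 0, 0], "turn": 0},
    {"claw": 0, "delta_pos": [0, 0, 0], "turn": 0},
    {"claw": 0, "delta_pos": [0, 0, 0], "turn": 0},
    {"claw": 0, "delta_pos": [0, 0, 0], "turn": 0},
    {"claw": 0, "delta_pos": [0, 0, 0], "turn": 0},
    {"claw": 0, "delta_pos": [0, 0, 0], "turn": 0}
  ]
}}

```text
clock: 7.92
eef_pos: [530.3, -227.8, 67.3]
tcp_rot: [3.14, -0.004, 0.339]
contact_force: [-1.5, 5.2, 18.2]
opening: -0.002
grasp_force: 8.7
```

>>> {"fn": "step_arm", "kwargs": {
  "motion": [
    {"claw": 0, "delta_pos": [0, 0, 0], "turn": 0},
    {"claw": 0, "delta_pos": [0, 0, 0], "turn": 0},
    {"claw": 0, "delta_pos": [0, 0, 0], "turn": 0},
    {"claw": 0, "delta_pos": [0, 0, 0], "turn": 0},
    {"claw": 0, "delta_pos": [0, 0, 0], "turn": 0},
    {"claw": 0, "delta_pos": [0, 0, 0], "turn": 0},
    {"claw": 0, "delta_pos": [0, 0, 0], "turn": 0},
    {"claw": 0, "delta_pos": [0, 0, 0], "turn": 0}
  ]
}}

```text
clock: 8.58
eef_pos: [530.3, -227.8, 67.3]
tcp_rot: [3.14, -0.004, 0.339]
contact_force: [-0.5, 5.2, 17.8]
opening: 0.001
grasp_force: 8.7
```

>>> {"fn": "step_arm", "kwargs": {
  "motion": [
    {"claw": 0, "delta_pos": [0, 0, 0], "turn": 0},
    {"claw": 0, "delta_pos": [0, 0, 0], "turn": 0},
    {"claw": 0, "delta_pos": [0, 0, 0], "turn": 0},
    {"claw": 0, "delta_pos": [0, 0, 0], "turn": 0},
    {"claw": 0, "delta_pos": [0, 0, 0], "turn": 0},
    {"claw": 0, "delta_pos": [0, 0, 0], "turn": 0},
    {"claw": 0, "delta_pos": [0, 0, 0], "turn": 0},
    {"claw": 0, "delta_pos": [0, 0, 0], "turn": 0}
  ]
}}

```text
clock: 9.25
eef_pos: [530.3, -227.8, 67.3]
tcp_rot: [3.14, -0.004, 0.339]
contact_force: [-0.5, 4.9, 18.4]
opening: -0.002
grasp_force: 8.7
```

Held for 3.3 s at the stop. Now lift straight up well clear and wait.

>>> {"fn": "step_arm", "kwargs": {
  "motion": [
    {"claw": 0, "delta_pos": [0, 0, -6], "turn": 0},
    {"claw": 0, "delta_pos": [0, 0, -8], "turn": 0},
    {"claw": 0, "delta_pos": [0, 0, -10], "turn": 0},
    {"claw": 0, "delta_pos": [0, 0, -10], "turn": 0},
    {"claw": 0, "delta_pos": [0, 0, -15], "turn": 0},
    {"claw": 0, "delta_pos": [0, 0, -20], "turn": 0},
    {"claw": 0, "delta_pos": [0, 0, -25], "turn": 0},
    {"claw": 0, "delta_pos": [0, 0, -25], "turn": 0}
  ]
}}

```text
clock: 9.92
eef_pos: [527.9, -227.7, 185.5]
tcp_rot: [-3.141, 0.0, 0.34]
contact_force: [0.2, -0.6, -0.1]
opening: 0.004
grasp_force: 0.0
```

>>> {"fn": "step_arm", "kwargs": {
  "motion": [
    {"claw": 0, "delta_pos": [-15, 0, -25], "turn": 0},
    {"claw": 0, "delta_pos": [-20, 0, -15], "turn": 0},
    {"claw": 0, "delta_pos": [-20, 0, 0], "turn": 0},
    {"claw": 0, "delta_pos": [-10, 0, 0], "turn": 0},
    {"claw": 0, "delta_pos": [0, 0, 0], "turn": 0},
    {"claw": 0, "delta_pos": [0, 0, 0], "turn": 0},
    {"claw": 0, "delta_pos": [0, 0, 0], "turn": 0},
    {"claw": 0, "delta_pos": [0, 0, 0], "turn": 0}
  ]
}}

```text
clock: 10.58
eef_pos: [467.5, -249.2, 223.7]
tcp_rot: [-3.141, 0.0, 0.34]
contact_force: [0.3, 0.5, 0.1]
opening: -0.003
grasp_force: 0.0
```

>>> {"fn": "step_arm", "kwargs": {
  "motion": [
    {"claw": 0, "delta_pos": [0, 0, 0], "turn": 0},
    {"claw": 0, "delta_pos": [0, 0, 0], "turn": 0},
    {"claw": 0, "delta_pos": [0, 0, 0], "turn": 0},
    {"claw": 0, "delta_pos": [0, 0, 0], "turn": 0},
    {"claw": 0, "delta_pos": [0, 0, 0], "turn": 0},
    {"claw": 0, "delta_pos": [0, 0, 0], "turn": 0},
    {"claw": 0, "delta_pos": [0, 0, 0], "turn": 0},
    {"claw": 0, "delta_pos": [0, 0, 0], "turn": 0}
  ]
}}

```text
clock: 11.25
eef_pos: [466.8, -249.5, 224.2]
tcp_rot: [3.142, -0.0, 0.34]
contact_force: [0.5, 0.8, -1.4]
opening: -0.002
grasp_force: 0.0
```

```bash
python3 - <<'E'
from h import *
grab('scene','s5.png'); print(sense()['eef_pos'],sense()['contact_force'])
E
```

```text
[ 466.85989038 -249.49595932  224.23669082] [ 0.27021198 -0.00103974  0.27001902]
```

View pics/s5.png

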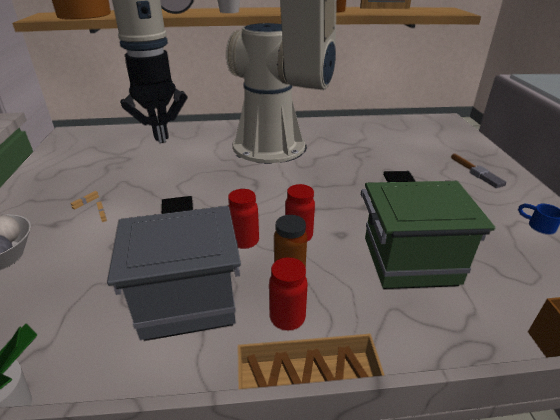

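The grey lid is shut with its corners back at (121,220) and (236,207). The paddle is up, the jar at (290,240) and the green bin are unchanged, and the arm is clear.

```bash
python3 -c "
from rig import *
print(sign_off())"
```

```text
the job is handed in; nothing more can be done
None
```

I pressed the grey bin's lever to its stop, held it there for over 3 s with the lid wide open, then let go: the lid fell shut, the green bin and brown jar look unmoved in the last picture, and the job is handed in (no verdict was shown).

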